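Tare the bench scale with the empty parts tray

TASK

We are about to weigh out brass fittings: set the empty metal parts tray down upright in the middle of the scale's pan and let go of it, without dropping it. Then zero the scale by pressing its long bar-shaped tare key gently but firmly enough for the flat key to respond, and leave the round on/off key alone.

Things in the scene. Friction and masses are not known exactly. Their poses are not given: they have to be found in the camera images.
- tray: Empty open-topped rectangular parts tray of plain dark steel, 80 long (its x) x 54 wide (its y) x 40 mm high, walls 3 mm, about 0.12 kg, loose on the bench (z = 0); grip it across its 54 mm width. Origin: centre of its underside, z up. An equal tray full of brass fittings and a black pipe coupling stand near it and are not for the scale.
- pan (a point): Centre of the top face of the scale's flat rimless steel pan, 150 (its x) x 190 mm (its y), 65 mm above the bench, rigid; x points away from the keys, z up. The grey scale, 270 x 200 mm, is fixed; its two keys lie on its flat console (top 50 mm above the bench) on the robot's side of the pan, a flat display between keys and pan.
- tare_key: Tare key: flat pale bar 24 (its x) x 44 mm (its y), top 53 mm above the bench, 3 mm above its origin; z up. 150 mm before the pan's centre (pan -x) and 45 mm left or right of it; side varies. Travel 1.5 mm on a stiff spring: gives at 2 N, fully down at 6 N, then rigid. Responds to 4 N from the fingers (shut, they fit on it) for 0.1 s; over 35 N damages it.
- on_key: Round on/off key of the same scale, diameter 26 mm, same height and origin convention as the tare key, on the other side of the console, 90 mm from the tare key. Not to be pressed.
Not all that is in view belongs to the job. Leave any green or red look-alike of the tray alone.

How it is judged:
By the outcome, as a careful person would: the job done as asked, in the order asked, and still so for the second after the job is handed in, with the robot touching nothing.
It also fails if it takes over 45 s, if anything falls off the work surface, if the arm or the gripper's body presses on something with over 40 N, if the wrist force passes 120 N, or if a joint passes its speed limit or range.

ROBOT

A 7-joint arm with a two-finger parallel gripper is mounted at the origin on the work surface. World frame = base frame: x ahead of the robot, y to its left, z up, the work surface at z = 0. Lengths are in mm, angles in rad, forces in N, time in s.
With the tool pointing down it reaches from about 350 to 900 mm from the base axis. Payload 19.9 kg.
Tool frame: the origin (TCP) lies midway between the tips of the shut fingers; the grasp point (between the pads) lies 19 mm behind it; z points along the fingers, y is the line along which they close (so a half turn about z gives the same grasp; the last joint's range is limited). The gripper opens to 94 mm and grips with 3 to 60 N. Pads are 16 mm wide; open, the fingers measure 119 mm over their backs; the gripper's body (75 mm by 177 mm) begins 78 mm behind the grasp point.
Start: joints at [1.161, 0.417, -0.01, 1.614, 0.005, 1.111, -0.053], TCP at [225.302, -582.956, 205.425] pointing down, gripper open.
Joint ranges: [-2.81, 2.81], [-0.39, 2.02], [-1.27, 1.25], [0.06, 2.57], [-1.19, 4.33], [0.19, 2], [-2.82, 2.82]. Speed limits (rad/s): [1.89, 1.89, 2.39, 2.39, 3.01, 3.01, 3.01].

INTERFACE

Orientations are given as a unit quaternion [x, y, z, w].
In Python, from plant import arm gives the robot as it stands.
- The arm moves only by the tool servo_tool, never from a script. Its argument "increments" is one flat list of numbers, 6 for each row, row after row: the shift along the world's x, y, z each as a share of 30 mm, from -1 to 1, then the turn, a rotation vector about the world's x, y, z each as a share of 6 degrees, from -1 to 1. In form: [tx, ty, tz, ax, ay, az, tx, ty, tz, ax, ay, az, ...]. A call has exactly 10 rows; each row shifts and turns the commanded pose from where the row before left it; what a row does not reach is not made up. A row lasts 1/8 s, in which the tool goes at most 62.5 mm and 10.7 degrees, less where a joint would pass 70% of its speed; a pose out of reach is approached as far as the arm can. A call with a number of a shift or a turn outside -1 to 1 is refused whole. A call with a gripper value outside its range is refused whole. "hand" is the opening, from 0 (shut) to 1 (fully open), set as the call begins (left out, the last holds). The fingers move at their own pace and stop on an object; "squeeze" is the grip in N (left out, the last holds). Time passes only in rows, so rows that do not move let the fingers close, or fill a call up. It gives the time, the measured TCP pose, the force, the opening and the grip force at its end, in the units of the state.
- arm.get_state(): the state, without advancing time (a new reading comes with each control period).
- arm.snapshot(name): name is "scene" or "top" or "wrist"; returns (picture, depth): 480x640x3 uint8, blue, green, red; 480x640 float32, mm along the optical axis (not along the pixel's ray), 0 where there is no reading.
- arm.camera_info(name): a dict with "fovy" (degrees; the focal length in pixels is half the picture's height over the tangent of half this angle, whatever the lens; pixels are square), "cx", "cy" (the principal point, pixels), "dist_coeffs" ([k1, k2, p1, p2, k3] as OpenCV has them; the pictures are not rectified), "pose" (4x4, takes a point from camera to world coordinates). Camera axes: x right, y up, looking along -z (the intrinsics and any distortion apply to the point x, -y, -z); pixel columns grow to the right and rows downward; lengths in mm; the calibration is good to about 2 mm. A picture is of the moment at which its call begins: read the wrist's pose just before it. camera_info takes no time and is no camera call; for the wrist camera it gives the pose at the moment of the call.
- arm.job_done(): hands the job in; it is judged then, once.
The state is a dict: "time_s": time; "qpos": joint angles; "qd": joint speeds; "tau": joint torques, N m; "tool_pos": TCP position; "ee_rot": TCP orientation; "contact_force": force on the tool from outside, world axes, zero at the start; "moment": the same for the moment, N m; "grip_width": opening from 0.0 (shut) to 1.0 (fully open); "finger_force": force on a finger pad.
Only numpy, scipy, OpenCV 4.12 (cv2) and the standard library are available. Lean on these libraries where they do the work, as an engineer would, in place of code of your own. Each camera call takes 0.05 s, during which the arm holds its last target. There are 200 camera calls.

## Working session

There is one attempt and no reset: what is moved stays moved. The work goes in short steps, Python scripts to look and compute and a tool call to move; the robot and the scene stay as the last step left them, time stands still between calls to the robot, and variables do not carry over. Pictures are saved under pics/ and viewed, at most 10 in all, crops included, and the job is handed in when it is done.

Besides the shell and the picture viewer there is one more tool, called after "Emit:" by a JSON object that holds its "fn" and its "kwargs". servo_tool: Moves the arm, as the interface text tells. Shift numbers are shares of 30 mm and turn numbers shares of 6 degrees, none past 1 either way. Its arguments: {"type":"object","properties":{"increments":{"type":"array","items":{"type":"number","minimum":-1,"maximum":1}},"hand":{"type":"number"},"squeeze":{"type":"number"}},"required":["increments"]}

```bash
mkdir -p pics; cat > h.py <<'E'
import numpy as np, cv2
from plant import arm
def K(c):
    f=240/np.tan(np.radians(c["fovy"])/2)
    return np.array([[f,0,c["cx"]],[0,f,c["cy"]],[0,0,1]]),np.array(c["dist_coeffs"],float)
def rays(c,px):
    k,d=K(c); u=cv2.undistortPoints(np.array(px,float).reshape(-1,1,2),k,d).reshape(-1,2)
    v=np.c_[u[:,0],-u[:,1],-np.ones(len(u))]; P=np.array(c["pose"])
    return P[:3,3],v@P[:3,:3].T
def plane(c,px,z):
    o,r=rays(c,px); return o+r*((z-o[2])/r[:,2])[:,None]
def cloud(c,px,depth):
    o,r=rays(c,px); px=np.array(px,int); return o+r*depth[px[:,1],px[:,0]][:,None]
E
python3 - <<'E'
from h import *
s=arm.get_state(); print({k:np.round(v,3) for k,v in s.items()})
for n in("scene","top"):
    c=arm.camera_info(n); p,d=arm.snapshot(n); cv2.imwrite(f"pics/{n}0.png",p); np.savez(f"{n}0.npz",p=p,d=d); print(n,c)
E
```

```text
{'time_s': np.float64(0.0), 'qpos': array([ 1.16 ,  0.418, -0.01 ,  1.614,  0.005,  1.111, -0.053]), 'qd': array([ 0.001, -0.001,  0.001,  0.001,  0.001, -0.002,  0.001]), 'tau': array([ 1.0000e-03, -8.5124e+01,  6.3900e-01, -4.2598e+01, -4.9000e-02,
        1.9000e-02,  0.0000e+00]), 'tool_pos': array([ 225.186, -582.635,  204.83 ]), 'ee_rot': array([ 0.983,  0.183, -0.   , -0.001]), 'contact_force': array([0.252, 0.27 , 0.506]), 'moment': array([-0.004,  0.016, -0.032]), 'finger_force': np.float64(0.0), 'grip_width': np.float64(0.999)}
scene {'fovy': 42.68558637314412, 'cx': 321.9882110937652, 'cy': 244.19142757244765, 'dist_coeffs': array([-0.03750485,  0.        ,  0.        ,  0.        ,  0.        ]), 'pose': array([[-8.21390910e-01, -3.09974483e-01,  4.78782615e-01,
         1.04369810e+03],
       [ 5.70362961e-01, -4.43819585e-01,  6.91165877e-01,
         7.60018290e+02],
       [-1.75068404e-03,  8.40797238e-01,  5.41347337e-01,
         7.27783775e+02],
       [ 0.00000000e+00,  0.00000000e+00,  0.00000000e+00,
         1.00000000e+00]])}
top {'fovy': 57.62874447818972, 'cx': 328.0852222008222, 'cy': 236.41414025292926, 'dist_coeffs': array([-0.07740999,  0.        ,  0.        ,  0.        ,  0.        ]), 'pose': array([[-2.81869029e-02,  9.88049107e-01, -1.51540293e-01,
         3.15922708e+02],
       [-9.98839811e-01, -3.37614824e-02, -3.43393934e-02,
        -8.82779715e+01],
       [-3.90452319e-02,  1.50396557e-01,  9.87854415e-01,
         9.65704514e+02],
       [ 0.00000000e+00,  0.00000000e+00,  0.00000000e+00,
         1.00000000e+00]])}
```

View pics/top0.png

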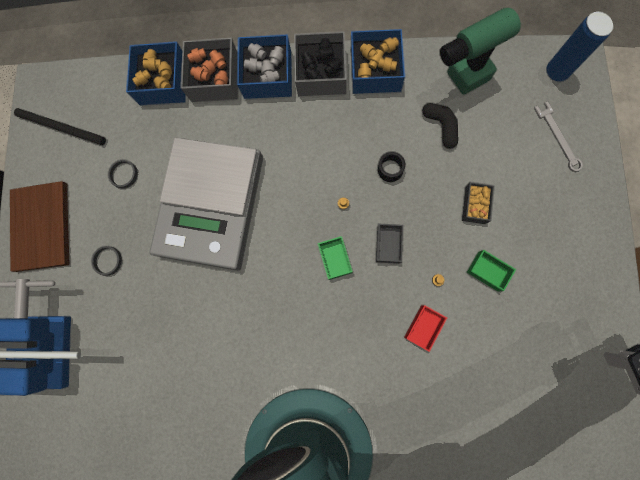

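View pics/scene0.png

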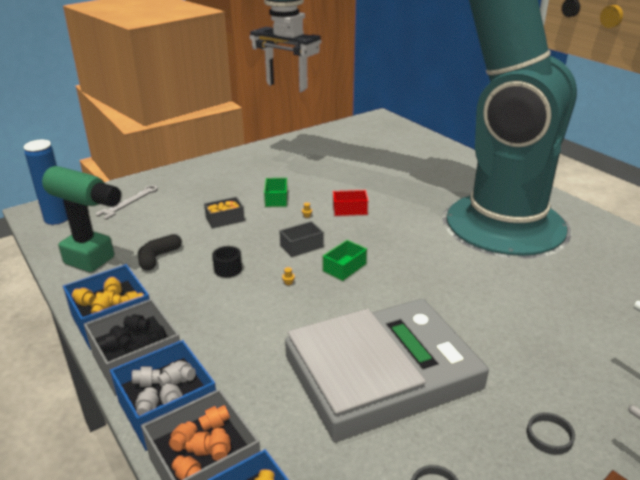

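The top view shows these things that could be taken for the tray: the empty dark tray (389,243), the full tray (478,203), green trays (335,258) and (491,270), a red tray (426,328), the coupling (391,166) and grey bins (208,70) and (320,63). I choose (389,243). The tare bar is at (175,240), the round on/off key at (215,247), and the pan around (210,175). Next I measure them and take one close crop to check the choice.

```bash
cat > m.py <<'E'
from h import *
c=arm.camera_info("top"); z=np.load("top0.npz"); p,d=z["p"],z["d"]
hsv=cv2.cvtColor(p,cv2.COLOR_BGR2HSV); g=hsv[...,2]
def comp(mask,seed,roi):
    m=np.zeros_like(mask,np.uint8); x0,y0,x1,y1=roi; m[y0:y1,x0:x1]=mask[y0:y1,x0:x1]*255
    cs,_=cv2.findContours(m,cv2.RETR_EXTERNAL,cv2.CHAIN_APPROX_NONE)
    return max(cs,key=cv2.contourArea).reshape(-1,2)
def rect(name,ct,h):
    w=plane(c,ct,h)[:,:2].astype(np.float32); r=cv2.minAreaRect(w); b=cv2.boxPoints(r)
    print(name,len(ct),"c",np.round(r[0],1),"size",np.round(r[1],1),"ang",round(r[2],1),"box",np.round(b).tolist()); return r
# depth-based points above the bench
yy,xx=np.mgrid[0:480,0:640]; P=cloud(c,np.c_[xx.ravel(),yy.ravel()],d).reshape(480,640,3); Z=P[...,2]
for q in [(389,243),(389,227),(175,240),(215,247),(210,175),(300,300),(195,258)]: print(q,g[q[1],q[0]],np.round(P[q[1],q[0]],1))
ct=comp(Z>25,0,(365,215,415,275)); rect("tray depth",ct,40)
rect("tray dark",comp(g<85,0,(365,215,415,275)),40)
def dr(name,m):
    w=P[m][:,:2].astype(np.float32); r=cv2.minAreaRect(w); print(name,m.sum(),np.round(r[0],1),np.round(r[1],1),round(r[2],1),"medz",np.median(P[m][:,2]).round(1))
roi=np.zeros_like(Z,bool); roi[215:275,365:415]=1
dr("tray 3d",roi&(Z>34)&(Z<46))
rect("tare",comp(g>190,0,(160,230,192,252)),53); rect("on",comp(g>190,0,(203,236,228,258)),53)
rect("pan",comp(Z>58,0,(140,125,275,230)),65)
roi[:]=0; roi[125:230,140:275]=1; dr("pan 3d",roi&(Z>60)&(Z<70))
roi[:]=0; roi[120:280,130:280]=1; dr("scale 3d",roi&(Z>40)&(Z<75))
cv2.imwrite("pics/crop1.png",np.hstack([cv2.resize(p[205:285,350:430],(480,480),interpolation=cv2.INTER_CUBIC),cv2.resize(p[225:265,155:180+15+0],(300,480),interpolation=cv2.INTER_CUBIC)]))
E
python3 m.py
```

```text
(389, 243) 88 [ 444.1 -189.6    3.6]
(389, 227) 33 [ 477.6 -189.8   18.2]
(175, 240) 212 [459.5 275.4  52.7]
(215, 247) 213 [441.1 186.1  54.4]
(210, 175) 170 [597.9 196.1  65.4]
(300, 300) 133 [324.6  11.3  -1.8]
(195, 258) 144 [418.9 230.1  52.8]
tray depth 119 c [ 440.3 -186.8] size [53.3 81.8] ang 84.9 box [[397.0, -210.0], [479.0, -217.0], [483.0, -164.0], [402.0, -157.0]]
tray dark 123 c [ 437.5 -185.4] size [55.1 85.6] ang 84.4 box [[392.0, -209.0], [477.0, -217.0], [483.0, -162.0], [398.0, -154.0]]
tray 3d 203 [ 441.1 -187.4] [52.2 80.7] 84.9 medz 40.0
tare 51 c [460.  275.8] size [41.8 22.3] ang 78.0 box [[445.0, 258.0], [467.0, 253.0], [475.0, 294.0], [453.0, 299.0]]
on 27 c [442.4 188.7] size [22.1 19.5] ang 88.2 box [[432.0, 178.0], [452.0, 177.0], [453.0, 199.0], [433.0, 200.0]]
pan 294 c [598.9 202. ] size [191.3 151.5] ang 78.4 box [[505.0, 123.0], [654.0, 93.0], [692.0, 280.0], [544.0, 311.0]]
pan 3d 5570 [598.8 202. ] [190.4 152. ] 78.8 medz 65.6
scale 3d 10727 [544.2 212. ] [199.6 271. ] 78.8 medz 62.8
```

View pics/crop1.png

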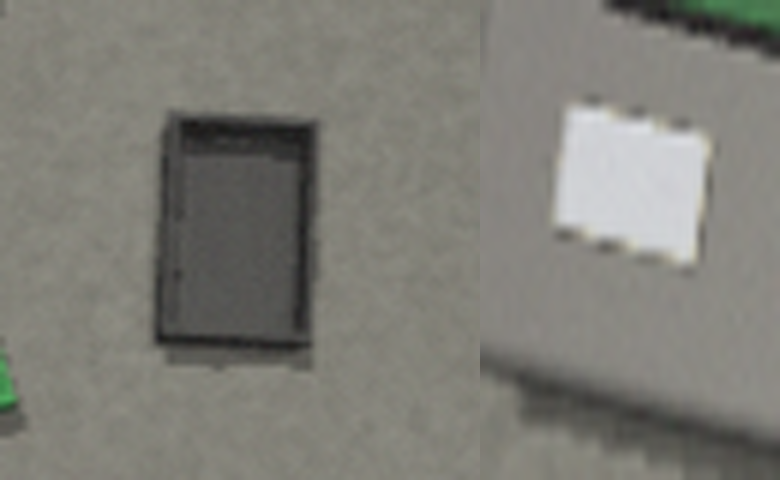

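The left half of the crop shows an empty, plain dark steel tray, which confirms the choice. The right half shows the pale tare bar.

The measured sizes all agree with the task:

| Thing | Centre (mm) | Size (mm) / angle |
|---|---|---|
| Tray | (441, -187) | 81 x 53, long axis at -5.1° |
| Pan | (599, 202) | 190 x 152, x axis at -11.4° |
| Tare key | (460.5, 275.7) | predicted (460.7, 275.7) |

I go to the tray.

Emit:
{"fn": "servo_tool", "kwargs": {"increments": [0.55, 1, -0.2, 0, 0, -0.44, 0.55, 1, -0.2, 0, 0, -0.44, 0.55, 1, -0.2, 0, 0, -0.44, 0.55, 1, -0.2, 0, 0, -0.44, 0.55, 1, -0.2, 0, 0, -0.44, 0.55, 1, -0.2, 0, 0, -0.44, 0.55, 1, -0.2, 0, 0, -0.44, 0.55, 1, -0.2, 0, 0, -0.44, 0.55, 1, -0.2, 0, 0, -0.44, 0.55, 1, -0.2, 0, 0, -0.44], "hand": 0.85, "squeeze": 15}}

```text
time_s: 1.35
tool_pos: [390.6, -281.9, 145.1]
ee_rot: [0.999, -0.047, -0.0, -0.0]
contact_force: [0.8, -0.7, 0.8]
grip_width: 0.85
finger_force: 0.0
```

Emit:
{"fn": "servo_tool", "kwargs": {"increments": [0.3, 0.5, -0.1, 0, 0, 0, 0.3, 0.5, -0.1, 0, 0, 0, 0.3, 0.5, -0.1, 0, 0, 0, 0.3, 0.5, -0.1, 0, 0, 0, 0.3, 0.5, -0.1, 0, 0, 0, 0.2, 0.5, -0.1, 0, 0, 0, 0, 0.16, 0, 0, 0, 0, 0, 0, 0, 0, 0, 0, 0, 0, 0, 0, 0, 0, 0, 0, 0, 0, 0, 0]}}

```text
time_s: 2.6
tool_pos: [441.2, -188.6, 127.5]
ee_rot: [0.999, -0.046, 0.0, 0.0]
contact_force: [0.0, -0.0, -0.2]
grip_width: 0.85
finger_force: 0.0
```

```bash
python3 - <<'E'
from h import *
c=arm.camera_info("wrist"); p,d=arm.snapshot("wrist"); cv2.imwrite("pics/w1.png",p)
print(arm.get_state()["tool_pos"],np.round(c["pose"][:3,3],1))
yy,xx=np.mgrid[0:480,0:640]; P=cloud(c,np.c_[xx.ravel(),yy.ravel()],d).reshape(480,640,3)
m=(d.reshape(480,640)>0)&(P[...,2]>34)&(P[...,2]<46)&(abs(P[...,0]-441)<60)&(abs(P[...,1]+187)<45)
r=cv2.minAreaRect(P[m][:,:2].astype(np.float32)); print(m.sum(),r,np.median(P[m],0))
E
```

```text
[ 441.18154348 -188.54495161  127.47240096] [ 512.8 -194.8  307.3]
1946 ((442.5573425292969, -188.1849822998047), (54.26601791381836, 80.45418548583984), 84.86394500732422) [ 442.84276645 -187.59565343   40.21321728]
```

View pics/w1.png

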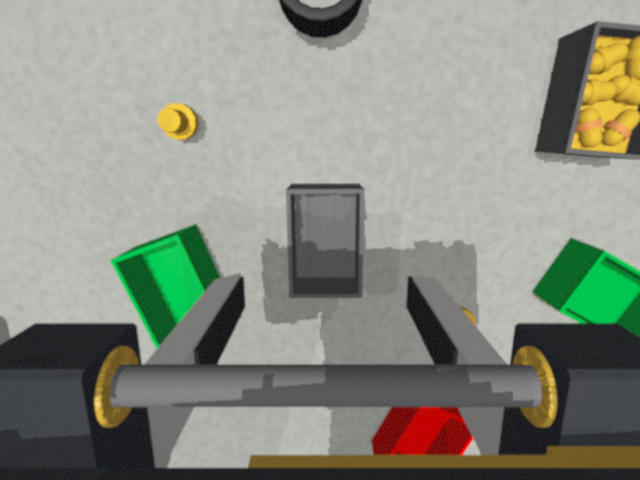

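The wrist view shows the empty tray at (326,240), centred between the open fingers, with its measured centre at (442.5, -188). The green trays are clear of both fingers. I descend.

Emit:
{"fn": "servo_tool", "kwargs": {"increments": [0.03, 0, -0.6, 0, 0, 0, 0, 0, -0.6, 0, 0, 0, 0, 0, -0.6, 0, 0, 0, 0, 0, -0.6, 0, 0, 0, 0, 0, -0.5, 0, 0, 0, 0, 0, -0.5, 0, 0, 0, 0, 0, -0.32, 0, 0, 0, 0, 0, -0.2, 0, 0, 0, 0, 0, 0, 0, 0, 0, 0, 0, 0, 0, 0, 0]}}

```text
time_s: 3.9
tool_pos: [442.4, -188.3, 10.2]
ee_rot: [0.999, -0.046, 0.0, 0.0]
contact_force: [0.6, -0.5, -0.3]
grip_width: 0.85
finger_force: 0.0
```

Emit:
{"fn": "servo_tool", "kwargs": {"increments": [0, 0, 0, 0, 0, 0, 0, 0, 0, 0, 0, 0, 0, 0, 0, 0, 0, 0, 0, 0, 0, 0, 0, 0, 0, 0, 0, 0, 0, 0, 0, 0, 0, 0, 0, 0, 0, 0, 0, 0, 0, 0, 0, 0, 0, 0, 0, 0, 0, 0, 0, 0, 0, 0, 0, 0, 0, 0, 0, 0], "hand": 0.3, "squeeze": 15}}

```text
time_s: 5.15
tool_pos: [442.2, -188.2, 9.9]
ee_rot: [0.999, -0.046, 0.0, -0.0]
contact_force: [-1.0, 0.5, 5.7]
grip_width: 0.572
finger_force: 15.0
```

Emit:
{"fn": "servo_tool", "kwargs": {"increments": [0, 0, 0.2, 0, 0, 0, 0, 0, 0.4, 0, 0, 0, 0, 0, 0.6, 0, 0, 0, 0, 0, 0.6, 0, 0, 0, 0, 0, 0.6, 0, 0, 0, 0, 0, 0.6, 0, 0, 0, 0, 0, 0.6, 0, 0, 0, 0, 0.2, 0.4, 0, 0, 0, 0, 0.4, 0.2, 0, 0, 0, 0.1, 0.6, 0, 0, 0, 0]}}

```text
time_s: 6.4
tool_pos: [445.1, -151.3, 136.1]
ee_rot: [0.999, -0.046, 0.0, 0.0]
contact_force: [-0.1, 0.0, -0.9]
grip_width: 0.571
finger_force: 15.0
```

Emit:
{"fn": "servo_tool", "kwargs": {"increments": [0.3, 0.8, 0.1, 0, 0, -0.1, 0.4, 0.9, 0.1, 0, 0, -0.1, 0.4, 0.9, 0.1, 0, 0, -0.1, 0.4, 0.9, 0.1, 0, 0, -0.1, 0.4, 0.9, 0, 0, 0, -0.1, 0.4, 0.9, 0, 0, 0, -0.1, 0.4, 0.9, 0, 0, 0, -0.1, 0.4, 0.9, 0, 0, 0, -0.1, 0.4, 0.9, 0, 0, 0, -0.1, 0.4, 0.8, 0, 0, 0, -0.1]}}

```text
time_s: 7.65
tool_pos: [561.7, 113.8, 147.5]
ee_rot: [0.995, -0.098, -0.0, -0.0]
contact_force: [0.6, 0.2, -0.3]
grip_width: 0.574
finger_force: 15.0
```

Emit:
{"fn": "servo_tool", "kwargs": {"increments": [0.3, 0.7, 0, 0, 0, 0, 0.3, 0.7, 0, 0, 0, 0, 0.3, 0.7, -0.1, 0, 0, 0, 0.2, 0.5, -0.2, 0, 0, 0, 0.1, 0.3, -0.3, 0, 0, 0, 0.03, 0.03, -0.3, 0, 0, 0, 0, 0, -0.3, 0, 0, 0, 0, 0, -0.3, 0, 0, 0, 0, 0, -0.2, 0, 0, 0, 0, 0, 0, 0, 0, 0]}}

```text
time_s: 8.9
tool_pos: [598.9, 199.5, 96.4]
ee_rot: [0.995, -0.098, -0.0, 0.0]
contact_force: [0.3, -0.0, -1.1]
grip_width: 0.57
finger_force: 15.0
```

```bash
python3 - <<'E'
from h import *
c=arm.camera_info("wrist"); p,d=arm.snapshot("wrist"); cv2.imwrite("pics/w2.png",p)
t=arm.get_state()["tool_pos"]; print(t,arm.get_state()["contact_force"])
yy,xx=np.mgrid[0:480,0:640]; P=cloud(c,np.c_[xx.ravel(),yy.ravel()],d).reshape(480,640,3); Z=P[...,2]
ok=d>0
zr=t[2]+30
m=ok&(abs(Z-zr)<6)&(abs(P[...,0]-599)<55)&(abs(P[...,1]-202)<35)
r=cv2.minAreaRect(P[m][:,:2].astype(np.float32)); print("rim",m.sum(),r,np.median(Z[m]))
m=ok&(Z>60)&(Z<70); r=cv2.minAreaRect(P[m][:,:2].astype(np.float32)); print("pan",m.sum(),r,np.median(Z[m]))
E
```

```text
[599.10740107 199.69747452  96.83169021] [-0.01196052  0.65745617 -1.2740173 ]
rim 4517 ((608.138671875, 202.03695678710938), (70.50979614257812, 64.22662353515625), 78.29049682617188) 126.72958112622044
pan 45563 ((607.3162841796875, 200.549560546875), (189.39532470703125, 133.6871337890625), 78.67975616455078) 65.47656400215388
```

View pics/w2.png

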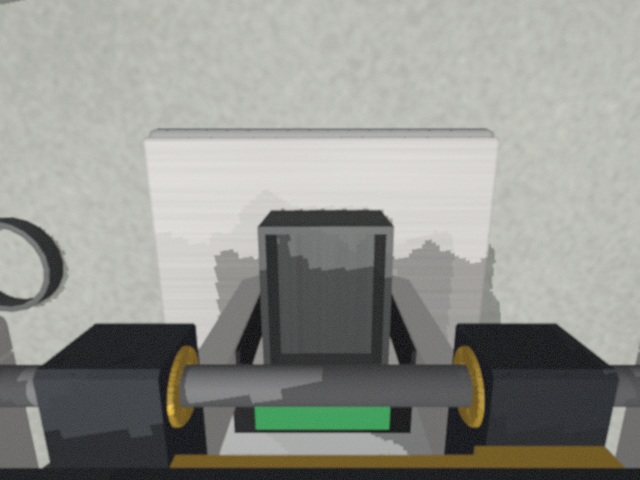

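The wrist view shows the tray upright in the grip, rim at about (326,230), with the pan beneath it from (146,138) to (497,138) along the far edge. The pan's centre is again near (599, 202). I lower slowly with a 2.4 mm shift in y.

Emit:
{"fn": "servo_tool", "kwargs": {"increments": [0, 0.08, -0.15, 0, 0, 0, 0, 0, -0.15, 0, 0, 0, 0, 0, -0.1, 0, 0, 0, 0, 0, -0.1, 0, 0, 0, 0, 0, -0.06, 0, 0, 0, 0, 0, -0.04, 0, 0, 0, 0, 0, -0.03, 0, 0, 0, 0, 0, -0.02, 0, 0, 0, 0, 0, 0, 0, 0, 0, 0, 0, 0, 0, 0, 0]}}

```text
time_s: 10.2
tool_pos: [599.1, 202.2, 77.4]
ee_rot: [0.995, -0.098, 0.0, -0.0]
contact_force: [0.2, 0.3, -1.1]
grip_width: 0.572
finger_force: 15.0
```

Emit:
{"fn": "servo_tool", "kwargs": {"increments": [0, 0, -0.02, 0, 0, 0, 0, 0, 0, 0, 0, 0, 0, 0, -0.02, 0, 0, 0, 0, 0, 0, 0, 0, 0, 0, 0, -0.02, 0, 0, 0, 0, 0, 0, 0, 0, 0, 0, 0, 0, 0, 0, 0, 0, 0, 0, 0, 0, 0, 0, 0, 0, 0, 0, 0, 0, 0, 0, 0, 0, 0]}}

```text
time_s: 11.45
tool_pos: [599.1, 202.2, 75.5]
ee_rot: [0.995, -0.098, 0.0, -0.0]
contact_force: [-0.7, 0.1, -0.5]
grip_width: 0.576
finger_force: 15.0
```

Emit:
{"fn": "servo_tool", "kwargs": {"increments": [0, 0, -0.01, 0, 0, 0, 0, 0, 0, 0, 0, 0, 0, 0, -0.01, 0, 0, 0, 0, 0, 0, 0, 0, 0, 0, 0, 0, 0, 0, 0, 0, 0, 0, 0, 0, 0, 0, 0, 0, 0, 0, 0, 0, 0, 0, 0, 0, 0, 0, 0, 0, 0, 0, 0, 0, 0, 0, 0, 0, 0]}}

```text
time_s: 12.7
tool_pos: [599.1, 202.1, 75.0]
ee_rot: [0.995, -0.098, -0.0, -0.0]
contact_force: [-1.8, -1.4, 3.5]
grip_width: 0.572
finger_force: 15.0
```

Contact felt: the vertical force went from -1.1 N to 3.5 N. I release.

Emit:
{"fn": "servo_tool", "kwargs": {"increments": [0, 0, 0, 0, 0, 0, 0, 0, 0, 0, 0, 0, 0, 0, 0, 0, 0, 0, 0, 0, 0, 0, 0, 0, 0, 0, 0, 0, 0, 0, 0, 0, 0, 0, 0, 0, 0, 0, 0, 0, 0, 0, 0, 0, 0, 0, 0, 0, 0, 0, 0, 0, 0, 0, 0, 0, 0, 0, 0, 0], "hand": 0.85}}

```text
time_s: 13.95
tool_pos: [599.1, 202.2, 74.9]
ee_rot: [0.995, -0.098, -0.0, -0.0]
contact_force: [0.1, -0.4, -0.2]
grip_width: 0.852
finger_force: 0.0
```

Emit:
{"fn": "servo_tool", "kwargs": {"increments": [0, 0, 0.3, 0, 0, 0, 0, 0, 0.5, 0, 0, 0, 0, 0, 0.6, 0, 0, 0, 0, 0, 0.6, 0, 0, 0, 0, 0, 0.6, 0, 0, 0, 0, 0, 0.6, 0, 0, 0, -0.6, 0.3, 0.2, 0, 0, 0, -0.8, 0.4, 0, 0, 0, 0, -0.8, 0.4, 0, 0, 0, 0, -0.8, 0.4, 0, 0, 0, 0]}}

```text
time_s: 15.2
tool_pos: [507.0, 247.9, 176.8]
ee_rot: [0.995, -0.098, -0.0, 0.0]
contact_force: [-0.1, 0.1, 0.4]
grip_width: 0.853
finger_force: 0.0
```

```bash
python3 - <<'E'
from h import *
c=arm.camera_info("scene"); p,d=arm.snapshot("scene"); cv2.imwrite("pics/s2.png",p)
yy,xx=np.mgrid[0:480,0:640]; P=cloud(c,np.c_[xx.ravel(),yy.ravel()],d).reshape(480,640,3); Z=P[...,2]
m=(d>0)&(abs(Z-105)<5)&(abs(P[...,0]-599)<70)&(abs(P[...,1]-202)<70)
w=P[m]; r=cv2.minAreaRect(w[:,:2].astype(np.float32)); print(m.sum(),r,np.percentile(w[:,2],[5,50,95]))
E
```

```text
468 ((599.0498046875, 201.70892333984375), (61.20519256591797, 81.1496810913086), 78.62928009033203) [100.53623198 103.32307225 105.71234817]
```

View pics/s2.png

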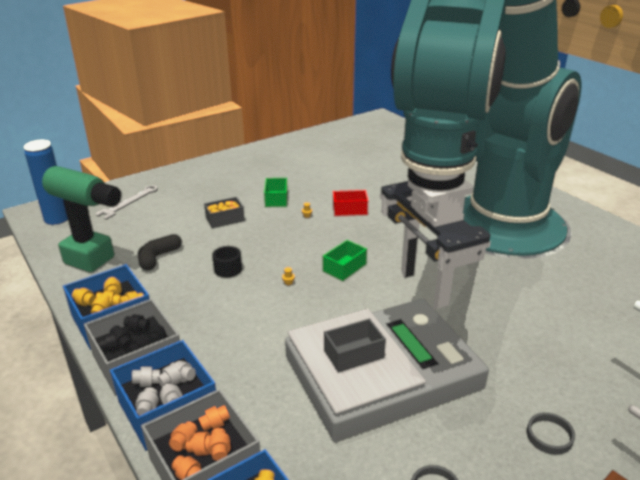

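The scene view shows the tray upright in the middle of the pan at (354,343), measured centre (599, 202). Next I shut the fingers and go above the tare bar.

Emit:
{"fn": "servo_tool", "kwargs": {"increments": [-0.4, 0.23, 0, 0, 0, 0, -0.4, 0.23, 0, 0, 0, 0, -0.4, 0.23, -0.2, 0, 0, 0, -0.35, 0.23, -0.5, 0, 0, 0, 0, 0, -0.6, 0, 0, 0, 0, 0, -0.6, 0, 0, 0, 0, 0, -0.6, 0, 0, 0, 0, 0, -0.6, 0, 0, 0, 0, 0, -0.4, 0, 0, 0, 0, 0, 0, 0, 0, 0], "hand": 0}}

```text
time_s: 16.5
tool_pos: [462.3, 274.5, 71.0]
ee_rot: [0.995, -0.098, -0.001, 0.0]
contact_force: [0.4, -1.2, 1.1]
grip_width: 0.007
finger_force: 0.0
```

Emit:
{"fn": "servo_tool", "kwargs": {"increments": [-0.04, 0.04, -0.1, 0, 0, 0, 0, 0, -0.1, 0, 0, 0, 0, 0, -0.1, 0, 0, 0, 0, 0, -0.1, 0, 0, 0, 0, 0, -0.08, 0, 0, 0, 0, 0, -0.05, 0, 0, 0, 0, 0, 0, 0, 0, 0, 0, 0, 0, 0, 0, 0, 0, 0, 0, 0, 0, 0, 0, 0, 0, 0, 0, 0]}}

```text
time_s: 17.75
tool_pos: [461.4, 275.9, 56.1]
ee_rot: [0.995, -0.098, -0.0, -0.0]
contact_force: [-0.2, 0.4, -0.3]
grip_width: 0.005
finger_force: 0.0
```

Emit:
{"fn": "servo_tool", "kwargs": {"increments": [0, 0, -0.05, 0, 0, 0, 0, 0, 0, 0, 0, 0, 0, 0, -0.04, 0, 0, 0, 0, 0, 0, 0, 0, 0, 0, 0, -0.03, 0, 0, 0, 0, 0, 0, 0, 0, 0, 0, 0, 0, 0, 0, 0, 0, 0, 0, 0, 0, 0, 0, 0, 0, 0, 0, 0, 0, 0, 0, 0, 0, 0]}}

```text
time_s: 19.0
tool_pos: [461.5, 276.0, 52.5]
ee_rot: [0.995, -0.098, 0.0, -0.0]
contact_force: [-0.3, -0.0, 4.7]
grip_width: 0.005
finger_force: 2.0
```

Emit:
{"fn": "servo_tool", "kwargs": {"increments": [0, 0, -0.02, 0, 0, 0, 0, 0, 0, 0, 0, 0, 0, 0, -0.02, 0, 0, 0, 0, 0, 0, 0, 0, 0, 0, 0, 0, 0, 0, 0, 0, 0, 0, 0, 0, 0, 0, 0, 0, 0, 0, 0, 0, 0, 0, 0, 0, 0, 0, 0, 0, 0, 0, 0, 0, 0, 0, 0, 0, 0]}}

```text
time_s: 20.25
tool_pos: [461.5, 276.0, 51.7]
ee_rot: [0.995, -0.098, 0.0, -0.0]
contact_force: [-3.5, -2.2, 14.3]
grip_width: 0.005
finger_force: 6.9
```

It reads 14 N with the key bottomed out (z 51.7), so the press was firm and well under 35 N. I retreat straight up.

Emit:
{"fn": "servo_tool", "kwargs": {"increments": [0, 0, 0.2, 0, 0, 0, 0, 0, 0.4, 0, 0, 0, 0, 0, 0.6, 0, 0, 0, 0, 0, 0.7, 0, 0, 0, 0, 0, 0.7, 0, 0, 0, 0, 0, 0.7, 0, 0, 0, 0, 0, 0.7, 0, 0, 0, 0, 0, 0.4, 0, 0, 0, 0, 0, 0, 0, 0, 0, 0, 0, 0, 0, 0, 0]}}

```text
time_s: 21.5
tool_pos: [461.1, 275.7, 182.7]
ee_rot: [0.995, -0.098, -0.0, 0.0]
contact_force: [0.0, -1.2, 0.2]
grip_width: 0.007
finger_force: 0.0
```

```bash
python3 - <<'E'
from h import *
s=arm.get_state(); print(s["time_s"],s["tool_pos"],s["contact_force"])
p,d=arm.snapshot("scene"); cv2.imwrite("pics/s3.png",cv2.resize(p[280:450,270:510],(720,510),interpolation=cv2.INTER_CUBIC))
E
```

```text
21.5 [461.12769683 275.70995987 182.66542744] [ 0.04199422 -1.15640119  0.24032503]
```

View pics/s3.png

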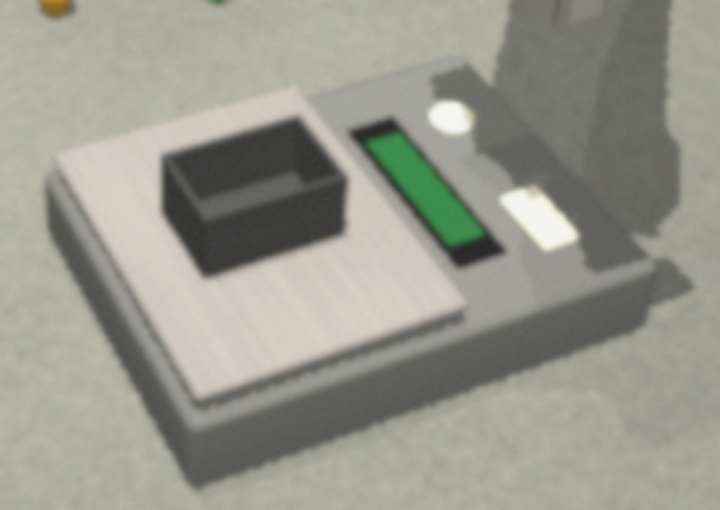

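The view shows the tray still upright at the pan's centre (255,195) and the arm clear of both keys at (540,217) and (452,117). I hand in.

```bash
python3 -c "
from plant import arm
print(arm.job_done())"
```

```text
the job is handed in; nothing more can be done
None
```

The empty steel tray stands upright in the middle of the scale's pan, let go without a drop; the tare bar was then pressed to a measured 14 N, the on/off key was left alone, and the job was handed in at about 21.5 s with no verdict returned.

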